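# Feed loose screw caps into the capper's track

## Task

Load the bench capper: with your fingertips slide the three loose 30 mm screw caps across its steel feed tray and through the gate, one at a time, until all three stand in single file in the track, each wholly past the gate. While one goes through, the others stay back on the tray, well clear of the gate. Never lift a cap off the tray; leave the wider jar lid and the little bottle on the tray where they are, and finish clear of everything.

Things in the scene. Friction and masses are not known exactly. Their poses are not given: they have to be found in the camera images.
- feeder: bench capper with its cap feed tray, one fixed unit. Origin on the bench under the tray; +y points along the track, from the tray towards the capping head; z up. The tray's steel surface is 45 mm above the bench. All its rims, guides, gate posts and rails stand 8 mm above that surface, lower than the caps: a fingertip 10 mm above the tray clears them and still pushes a cap
- tray (a point): point on the tray's sliding surface straight above the feeder's origin, same axes. The plate spans x -132 to +132 and y -97 to +125 mm from here, with a rim at both x sides and at the -y end. Two guides start at x +130 and -130, y 40 mm and narrow straight to the gate
- gate (a point): centre of the gate on the tray's surface, 110 mm in +y from tray: the 34 mm wide opening between two round 10 mm posts, where the guides end and the track begins; axes as the feeder's, +y into the track
- track_end (a point): far end of the track, at its end stop, 205 mm beyond the gate and level with the tray. The track is straight, 34 mm wide, between two rails 10 mm wide and 8 mm high. The tall capping head and machine stand over and around its last 60 mm; the first 120 mm past the gate is open from above
- cap_a: one of three like black ribbed screw caps (30 mm diameter, 16 mm high, about 12 g), lying flat, open side down, on the steel tray; origin at the centre of its underside, at the tray's surface, z is its axis. Slides on the steel when pushed, and stops when the push stops
- cap_b: one of three like black ribbed screw caps (30 mm diameter, 16 mm high, about 12 g), lying flat, open side down, on the steel tray; origin at the centre of its underside, at the tray's surface, z is its axis. Slides on the steel when pushed, and stops when the push stops
- cap_c: one of three like black ribbed screw caps (30 mm diameter, 16 mm high, about 12 g), lying flat, open side down, on the steel tray; origin at the centre of its underside, at the tray's surface, z is its axis. Slides on the steel when pushed, and stops when the push stops
- jar_lid: a wider, lower black jar lid (48 mm diameter, 12 mm high) lying among the caps on the tray, origin at the centre of its underside; it does not fit the gate and stays where it is
- sample_bottle: a small amber bottle with a black cap (30 mm diameter, 62 mm high) standing on the tray's corner outside the guides, on the +x side of the gate, origin at the centre of its underside, z its axis; it stays where it is, upright

How it is judged:
On the way, in this order (a step that is already met when the one before it is completed fails the run):
1. one cap is wholly past the gate, in the track, while the two others are well clear of the gate on the tray (centres at least 30 mm before it) ((((y of cap_a in the frame of feeder above 0.126 m and x of cap_a in the frame of feeder between -0.006 and 0.006 m and z of cap_a in the frame of feeder between 0.04 and 0.051 m) and y of each of cap_b, cap_c in the frame of feeder below 0.08 m) or ((y of cap_b in the frame of feeder above 0.126 m and x of cap_b in the frame of feeder between -0.006 and 0.006 m and z of cap_b in the frame of feeder between 0.04 and 0.051 m) and y of each of cap_a, cap_c in the frame of feeder below 0.08 m) or ((y of cap_c in the frame of feeder above 0.126 m and x of cap_c in the frame of feeder between -0.006 and 0.006 m and z of cap_c in the frame of feeder between 0.04 and 0.051 m) and y of each of cap_a, cap_b in the frame of feeder below 0.08 m))), for 0.2 s.
2. a second cap is wholly past the gate, while the third is well clear of the gate on the tray (((y of cap_a in the frame of feeder below 0.08 m and (y of cap_b in the frame of feeder above 0.126 m and x of cap_b in the frame of feeder between -0.006 and 0.006 m and z of cap_b in the frame of feeder between 0.04 and 0.051 m) and (y of cap_c in the frame of feeder above 0.126 m and x of cap_c in the frame of feeder between -0.006 and 0.006 m and z of cap_c in the frame of feeder between 0.04 and 0.051 m)) or (y of cap_b in the frame of feeder below 0.08 m and (y of cap_a in the frame of feeder above 0.126 m and x of cap_a in the frame of feeder between -0.006 and 0.006 m and z of cap_a in the frame of feeder between 0.04 and 0.051 m) and (y of cap_c in the frame of feeder above 0.126 m and x of cap_c in the frame of feeder between -0.006 and 0.006 m and z of cap_c in the frame of feeder between 0.04 and 0.051 m)) or (y of cap_c in the frame of feeder below 0.08 m and (y of cap_a in the frame of feeder above 0.126 m and x of cap_a in the frame of feeder between -0.006 and 0.006 m and z of cap_a in the frame of feeder between 0.04 and 0.051 m) and (y of cap_b in the frame of feeder above 0.126 m and x of cap_b in the frame of feeder between -0.006 and 0.006 m and z of cap_b in the frame of feeder between 0.04 and 0.051 m)))), for 0.2 s.
3. the third cap is wholly past the gate too (y of each of cap_a, cap_b, cap_c in the frame of feeder above 0.126 m and x of cap_a in the frame of feeder between -0.006 and 0.006 m and z of cap_a in the frame of feeder between 0.04 and 0.051 m and x of cap_b in the frame of feeder between -0.006 and 0.006 m and z of cap_b in the frame of feeder between 0.04 and 0.051 m and x of cap_c in the frame of feeder between -0.006 and 0.006 m and z of cap_c in the frame of feeder between 0.04 and 0.051 m), for 0.2 s.
At the end, for the whole second after the job is handed in: all three caps lie flat (within 0.15 rad) and at rest in the track, each centre at least 16 mm beyond the gate line and within 6 mm of the track's centre line; the jar lid and the bottle are within 15 mm of where they began, the bottle upright (all of step 3 and angle between each of cap_a, cap_b, cap_c, sample_bottle's own z axis and vertical below 0.15 rad and linear speed of each of cap_a, cap_b, cap_c below 0.01 m/s and distance of each of jar_lid, sample_bottle from where it was at the start of the episode below 0.015 m); the robot touches nothing.
It fails at once if a cap is lifted off the tray (more than 12 mm) (z of any of cap_a, cap_b, cap_c in the frame of feeder above 0.057 m).
It fails at once if a cap is knocked off the tray (z of any of cap_a, cap_b, cap_c in the frame of feeder below 0.032 m).
It fails at once if the jar lid is moved more than 15 mm (distance of jar_lid from where it was at the start of the episode above 0.015 m).
It fails at once if the little bottle is moved more than 15 mm or tipped (distance of sample_bottle from where it was at the start of the episode above 0.015 m or angle between sample_bottle's own z axis and vertical above 0.4 rad).
It also fails if it takes over 64 s, if anything falls off the work surface, if the arm or the gripper's body presses on something with over 40 N, if the wrist force passes 120 N, or if a joint passes its speed limit or range.

## Robot

A 6-joint arm with a two-finger parallel gripper is mounted at the origin on the work surface. World frame = base frame: x ahead of the robot, y to its left, z up, the work surface at z = 0. Lengths are in m, angles in rad, forces in N, time in s.
With the tool pointing down it reaches from about 0.25 to 0.725 m from the base axis. Payload 4 kg.
Tool frame: the origin (TCP) lies midway between the tips of the shut fingers; the grasp point (between the pads) lies 19 mm behind it; z points along the fingers, y is the direction in which the jaws open and shut (so a half turn about z gives the same grasp; the last joint's range is limited). The gripper opens to 85 mm and grips with 20 to 120 N. Pads are 22 mm wide; open, the fingers measure 114 mm over their backs; the gripper's body (76 mm by 85 mm) begins 54 mm behind the grasp point. The pads swing forward as they close: fully open they stand 13 mm farther back than shut.
Start: joints at [-1.197, 0.241, 0.005, 1.335, 0, 1.571], TCP at [0.183, -0.465, 0.199] pointing down, gripper open.
Joint ranges: [-2.72, 2.72], [-1.05, 1.87], [-1.09, 1.28], [-1.99, 2.15], [-1.42, 1.44], [-3.14, 3.14]. Speed limits (rad/s): [2.79, 2.79, 3.14, 3.14, 3.14, 3.14].

## Interface

Orientations are given as a unit quaternion [x, y, z, w].
In Python, from workcell import monitor, cams, order gives the robot as it stands.
- The arm moves only by the tool send_rows, never from a script. Its argument "moves" is a list of rows, each a list of 4 numbers: the shift along the tool's x, y, z as a fraction of full scale, then the turn about the tool's z as a fraction of full scale. A call has 1 to 20 rows; each row shifts and turns the commanded pose from where the row before left it, along the tool's axes as they then stand; what a row does not reach is not made up. Full scale, the value 1, is 100 cm for a shift and 0.1 rad for a turn. A row lasts 1/10 s, in which the tool goes at most 50 mm and 8.59 degrees, less where a joint would pass 70% of its speed; a pose out of reach is approached as far as the arm can. A call with a number of a shift or a turn outside -1 to 1 is refused whole. A call with a gripper value outside its range is refused whole. "claw" is the gripper's target within -1 to 1 (fully open at 1, half-way at 0, shut at -1), set as the call begins (left out, the last holds). The fingers move at their own pace and stop on an object; the grip force is fixed at half the most. Time passes only in rows, so rows that do not move let the fingers close. It gives the time, the measured TCP pose, the force and the opening at its end, in the units of the state.
- monitor.get_obs(): the state, without advancing time (a new reading comes with each control period).
- cams.camera(name): name is "scene" or "top" or "wrist"; returns (picture, depth): 384x512x3 uint8, blue, green, red; 384x512 float32, m along the optical axis (not along the pixel's ray), 0 where there is no reading.
- cams.camera_info(name): a dict with "intrinsics" (3x3 intrinsics, pixels), "T" (4x4, takes a point from camera to world coordinates); the wrist camera has in their place "mount" (4x4, takes a point from camera to tool coordinates, whose origin is the TCP and whose axes are the flange's). Camera axes: x right, y up, looking along -z (the intrinsics and any distortion apply to the point x, -y, -z); pixel columns grow to the right and rows downward; lengths in m; the calibration is good to about 2 mm. A picture is of the moment at which its call begins: read the wrist's pose just before it. camera_info takes no time and is no camera call.
- order.job_done(): hands the job in, once; it reports no verdict.
The state is a dict: "clock": time; "joint_pos": joint angles; "joint_vel": joint speeds; "tau": joint torques, N m; "eef_pos": TCP position; "tool_rot": TCP orientation; "ft_force": force on the tool from outside, world axes, zero at the start; "ft_torque": the same for the moment, N m; "grip_width": finger opening in m.
Only numpy, scipy, OpenCV 4.12 (cv2) and the standard library are available. Lean on these libraries where they do the work, as an engineer would, in place of code of your own. Each camera call takes 0.05 s, during which the arm holds its last target.

## Working session

There is one attempt and no reset: what is moved stays moved. The work goes in short steps, Python scripts to look and compute and a tool call to move; the robot and the scene stay as the last step left them, time stands still between calls to the robot, and variables do not carry over. Pictures are saved under pics/ and viewed, and the job is handed in when it is done.

Besides the shell and the picture viewer there is one more tool, called after "Request:" as name(argument=value, ...) on one line, values as JSON. send_rows: Moves the arm, as the interface text tells. Its arguments: {"type":"object","properties":{"moves":{"type":"array","items":{"type":"array","items":{"type":"number","minimum":-1,"maximum":1}}},"claw":{"type":"number"}},"required":["moves"]}

```bash
mkdir -p pics; ls; python3 - <<'E'
from workcell import monitor,cams,order
import cv2,numpy as np
print(monitor.get_obs())
for n in("top","scene"):
    p,d=cams.camera(n); cv2.imwrite(f"pics/{n}0.png",p); np.save(f"pics/{n}0.npy",d); i=cams.camera_info(n); print(n,i)
print(cams.camera_info("wrist"))
E
```

```text
pics
{'clock': 0.0, 'joint_pos': array([-1.19702953e+00,  2.41403283e-01,  3.74174532e-03,  1.33521832e+00,
       -1.87255644e-06,  1.57081477e+00]), 'joint_vel': array([ 1.96899307e-03, -1.19748893e-03, -3.75755037e-04,  9.81471482e-04,
       -1.92914796e-05, -2.48780265e-03]), 'tau': array([ 7.27703191e-04, -3.72315431e+01,  2.52409494e+01,  1.69637357e-02,
        4.37878623e-05, -2.59064245e-05]), 'eef_pos': array([ 0.18230652, -0.46482869,  0.19782457]), 'tool_rot': array([ 9.82589243e-01,  1.85788306e-01, -1.94486875e-04, -1.02345098e-03]), 'ft_force': array([-0.727056  , -0.43144996,  1.06956457]), 'ft_torque': array([-0.05898603, -0.01301295,  0.00086031]), 'grip_width': 0.08562922629058208}
top {'intrinsics': array([[473.76588742,   0.        , 258.08121417],
       [  0.        , 473.76588742, 189.35083951],
       [  0.        ,   0.        ,   1.        ]]), 'T': array([[ 0.00758483,  0.98452735, -0.17506674,  0.4407482 ],
       [-0.99990751,  0.00944359,  0.00978686,  0.11068239],
       [ 0.01128869,  0.17497632,  0.98450792,  0.84912995],
       [ 0.        ,  0.   
[... 283 characters left out ...]
  [ 0.73918838,  0.46124539, -0.490768  , -0.23101502],
       [-0.00997976,  0.73610561,  0.67679312,  0.49291975],
       [ 0.        ,  0.        ,  0.        ,  1.        ]])}
{'intrinsics': array([[290.45230228,   0.        , 257.23354503],
       [  0.        , 290.45230228, 193.311751  ],
       [  0.        ,   0.        ,   1.        ]]), 'mount': array([[ 7.67325699e-04,  9.59230754e-01,  2.82623021e-01,
         7.15521871e-02],
       [ 9.99999121e-01, -1.04175347e-03,  8.20729105e-04,
         2.58349716e-04],
       [ 1.08169211e-03,  2.82622143e-01, -9.59230710e-01,
        -1.74720975e-01],
       [ 0.00000000e+00,  0.00000000e+00,  0.00000000e+00,
         1.00000000e+00]])}
```

View pics/top0.png

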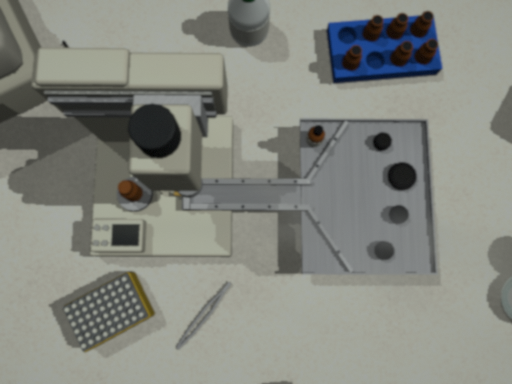

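View pics/scene0.png

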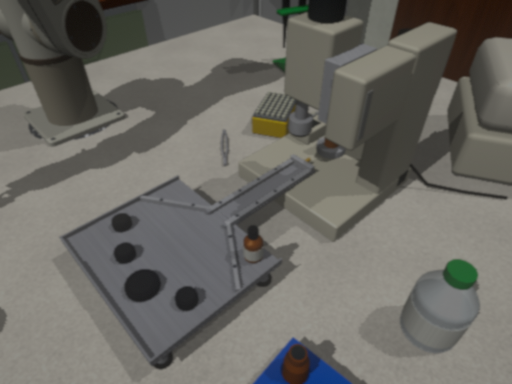

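The top view shows the tray on the right. The lid is at (402,176), the caps are at (382,142), (398,214) and (384,250), the bottle is at (316,133), and the gate is near (307,194). Next I'll zoom in for a careful fit of the feeder frame.

```bash
cat > h.py <<'E'
import numpy as np,cv2
from workcell import cams,monitor
def ray(name,u,v,z):
    i=cams.camera_info(name);K=i["intrinsics"];T=i["T"]
    d=np.array([(u-K[0,2])/K[0,0],-(v-K[1,2])/K[1,1],-1.]);w=T[:3,:3]@d;o=T[:3,3]
    return (o+w*(z-o[2])/w[2])
def proj(name,P):
    i=cams.camera_info(name);K=i["intrinsics"];T=i["T"]
    c=T[:3,:3].T@(np.asarray(P)-T[:3,3]);return K[0,2]-K[0,0]*c[0]/c[2],K[1,2]+K[1,1]*c[1]/c[2]
E
python3 - <<'E'
import cv2,numpy as np
p=cv2.imread("pics/top0.png")
c=p[105:285,180:445]
cv2.imwrite("pics/z0.png",cv2.resize(c,None,fx=3,fy=3,interpolation=cv2.INTER_CUBIC))
d=np.load("pics/top0.npy"); 
from h import ray
for u,v in [(350,200),(320,160),(420,230),(250,195),(340,250),(316,140),(382,142),(402,176),(398,214),(384,250)]:
    print(u,v,d[v,u])
E
```

```text
350 200 0.8162832
320 160 0.8216585
420 230 0.80904686
250 195 0.81580436
340 250 0.80049103
316 140 0.7948967
382 142 0.81950855
402 176 0.8108943
398 214 0.79567647
384 250 0.7839233
```

View pics/z0.png

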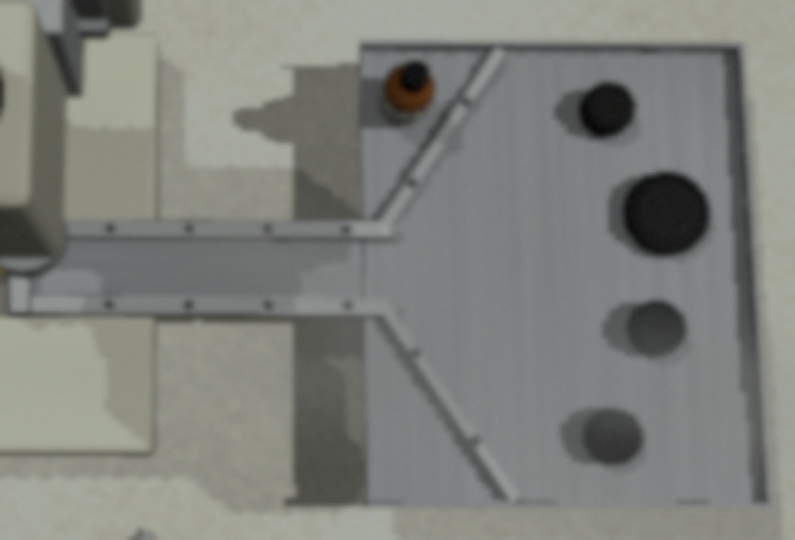

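```bash
cat >> h.py <<'E'
def cloud(name,d):
    i=cams.camera_info(name);K=i["intrinsics"];T=i["T"]
    v,u=np.mgrid[0:384,0:512]
    c=np.stack([(u-K[0,2])/K[0,0]*d,-(v-K[1,2])/K[1,1]*d,-d],-1)
    return c@T[:3,:3].T+T[:3,3]
def blobs(name,d,zlo,zhi=.12,lim=(.2,.75,-.3,.0)):
    W=cloud(name,d);m=((W[...,2]>zlo)&(W[...,2]<zhi)&(d>0)&(W[...,0]>lim[0])&(W[...,0]<lim[1])&(W[...,1]>lim[2])&(W[...,1]<lim[3])).astype(np.uint8)
    n,l,s,c=cv2.connectedComponentsWithStats(m)
    out=[]
    for k in range(1,n):
        if s[k,4]<40: continue
        q=W[l==k];out.append((s[k],q.mean(0).round(4),q.min(0).round(4),q.max(0).round(4)))
    return out
E
python3 - <<'E'
from h import *
t=np.load("pics/top0.npy");s=np.load("pics/scene0.npy")
W=cloud("top",t)
print("trayz",[W[v,u].round(4) for u,v in[(350,200),(320,220),(420,230),(250,195),(360,140),(350,250)]])
for n,d in(("top",t),("scene",s)):
    print(n)
    for b in blobs(n,d,.0555): print(b)
f=lambda a,b:(180+a/3,105+b/3)
for nm,a,b,z in [("pL",362,45,.045),("pLb",368,502,.045),("ru1",110,238,.053),("ru2",345,238,.053),("rl1",110,296,.053),("rl2",345,297,.053),("TRrim",741,45,.053),("BRrim",768,502,.053),("gu",497,48,.053),("gl",514,499,.053),("stop",30,297,.053)]:
    u,v=f(a,b);print(nm,ray("top",u-.33,v-.33,z).round(4))
E
```

```text
trayz [array([ 0.5668, -0.0558,  0.0441]), array([ 0.5317, -0.0035,  0.044 ]), array([ 0.5161, -0.1744,  0.0436]), array([0.5739, 0.1165, 0.0441]), array([ 0.6742, -0.0765,  0.0435]), array([ 0.4812, -0.0535,  0.0446])]
top
(array([319, 127,   7,  19,  59], dtype=int32), array([ 0.6682, -0.004 ,  0.0842]), array([ 0.6594, -0.0099,  0.0573]), array([ 0.6798, -0.    ,  0.1083]))
(array([374, 132,  18,  18, 242], dtype=int32), array([ 0.6687, -0.1122,  0.0605]), array([ 0.654 , -0.1274,  0.0556]), array([ 0.6848, -0.0974,  0.0654]))
(array([389, 162,  28,  27, 477], dtype=int32), array([ 0.6085, -0.1456,  0.0572]), array([ 0.5858, -0.1683,  0.0555]), array([ 0.632 , -0.1216,  0.0611]))
(array([391, 205,  18,  18, 260], dtype=int32), array([ 0.5414, -0.1354,  0.0604]), array([ 0.5276, -0.1505,  0.0556]), array([ 0.5569, -0.1214,  0.0637]))
(array([376, 241,  19,  19, 261], dtype=int32), array([ 0.4807, -0.1084,  0.0606]), array([ 0.4661, -0.1238,  0.0557]), array([ 0.496 , -0.0942,  0.0649]))
scene
(array([111, 213,  20,  15, 231], dtype=int32), array([ 0.4819, -0.1073,  0.0599]), array(
[... 300 characters left out ...]
  ]), array([ 0.5256, -0.1489,  0.0555]), array([ 0.556 , -0.1187,  0.0624]))
(array([124, 269,  35,  30, 706], dtype=int32), array([ 0.6085, -0.1438,  0.0567]), array([ 0.5839, -0.1669,  0.0555]), array([ 0.6313, -0.1202,  0.0592]))
(array([174, 286,  24,  22, 387], dtype=int32), array([ 0.6702, -0.1115,  0.0602]), array([ 0.6532, -0.1261,  0.0556]), array([ 0.6843, -0.0954,  0.0626]))
pL [0.7099 0.0288 0.045 ]
pLb [0.4439 0.0275 0.045 ]
ru1 [0.5909 0.1742 0.053 ]
ru2 [0.5922 0.0402 0.053 ]
rl1 [0.5575 0.1734 0.053 ]
rl2 [0.5582 0.0404 0.053 ]
TRrim [ 0.7097 -0.193   0.053 ]
BRrim [ 0.4456 -0.1935  0.053 ]
gu [ 0.7063 -0.0495  0.053 ]
gl [ 0.4462 -0.0525  0.053 ]
stop [0.5566 0.2185 0.053 ]
```

Depth from both views gives world positions: caps at (0.669,-0.112), (0.542,-0.135) and (0.481,-0.108), lid at (0.6085,-0.145), gate at about (0.5757,0.013), feeder yaw about 0.006. I'll push with two part-open fingertips so each cap nests between them. First step: turn the tool toward the push heading and set the claw.

Request:
send_rows(moves=[[0,0,0,-1],[0,0,0,-1],[0,0,0,-1],[0,0,0,-1],[0,0,0,-1],[0,0,0,-1],[0,0,0,-1],[0,0,0,-1],[0,0,0,-0.7],[0,0,0,0]], claw=-0.58)

```text
clock: 1.1
eef_pos: [0.1824, -0.4651, 0.1982]
tool_rot: [0.813, 0.582, 0.0, -0.001]
ft_force: [0.7, 0.1, 0.2]
grip_width: 0.0181
```

```bash
cat >> h.py <<'E'
def st():
    o=monitor.get_obs();x,y,z,w=o["tool_rot"]
    hx=np.array([1-2*(y*y+z*z),2*(x*y+z*w)]);return o,np.arctan2(hx[1],hx[0])
YAW=.006;G=np.array([.5757,.013]);fy=np.array([-np.sin(YAW),np.cos(YAW)]);fx=np.array([np.cos(YAW),np.sin(YAW)])
TR=G-.110*fy
def toF(p): q=np.asarray(p)[:2]-TR;return np.array([q@fx,q@fy])*1000
def toW(f): return TR+fx*f[0]/1000+fy*f[1]/1000
def go(target,z):
    o,h=st();d=np.asarray(target)-o["eef_pos"][:2]
    f=np.array([np.cos(h),np.sin(h)]);r=np.array([np.sin(h),-np.cos(h)])
    print("t",round(o["clock"],2),"head",round(np.degrees(h),1),"tcp",o["eef_pos"].round(4),"F",toF(o["eef_pos"]).round(1),"ft",o["ft_force"].round(1),"w",round(o["grip_width"],4))
    print("need mm tool x,y,z:",((d@f)*1000).round(1),((d@r)*1000).round(1),round((o["eef_pos"][2]-z)*1000,1))
E
python3 - <<'E'
from h import *
for n,p in (("c1",(.6695,-.112)),("c2",(.542,-.135)),("c3",(.4813,-.108)),("lid",(.6085,-.1447))): print(n,toF(p).round(1))
c=toF((.542,-.135));d=np.array([0,60])-c;d/=np.linalg.norm(d);print("headW",np.degrees(np.arctan2(d[1],d[0])+YAW))
go(toW(c-d*40),.12)
p,dd=cams.camera("wrist");cv2.imwrite("pics/w1.png",p);np.save("pics/w1.npy",dd)
E
```

```text
c1 [ 93.  -15.6]
c2 [-34.6 -37.8]
c3 [-95.1 -10.4]
lid [ 31.9 -47.9]
headW 70.86652067310075
t 1.1 head 71.3 tcp [ 0.1824 -0.4651  0.1982] F [-396.1 -365.8] ft [0.7 0.1 0.2] w 0.0181
need mm tool x,y,z: 388.2 234.1 78.2
```

View pics/w1.png

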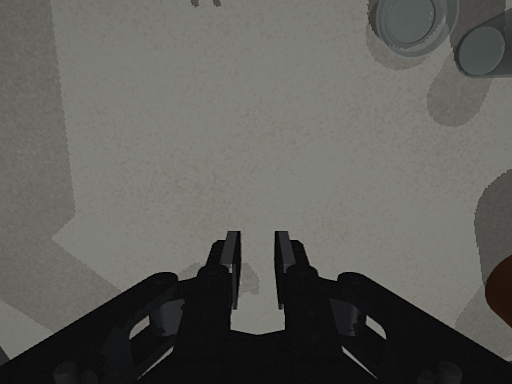

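Request:
send_rows(moves=[[0.039,0.0234,0,0],[0.039,0.0234,0,0],[0.039,0.0234,0,0],[0.039,0.0234,0,0],[0.039,0.0234,0,0],[0.039,0.0234,0,0],[0.039,0.0234,0,0],[0.039,0.0234,0,0],[0.039,0.0234,0,0],[0.037,0.0234,0,0],[0,0,0.03,0],[0,0,0.03,0],[0,0,0.02,0],[0,0,0,0]])

```text
clock: 2.55
eef_pos: [0.526, -0.172, 0.115]
tool_rot: [0.813, 0.582, -0.002, -0.003]
ft_force: [-0.5, 0.0, -0.6]
grip_width: 0.0175
```

```bash
python3 - <<'E'
from h import *
c=toF((.542,-.135));d=np.array([0,60])-c;d/=np.linalg.norm(d)
go(toW(c-d*40),.057)
p,dd=cams.camera("wrist");cv2.imwrite("pics/w2.png",p);np.save("pics/w2.npy",dd)
p,dd=cams.camera("scene");cv2.imwrite("pics/s2.png",p)
E
```

```text
t 2.55 head 71.2 tcp [ 0.526 -0.172  0.115] F [-50.8 -74.7] ft [-0.5  0.  -0.6] w 0.0175
need mm tool x,y,z: 0.2 2.9 58.0
```

View pics/w2.png

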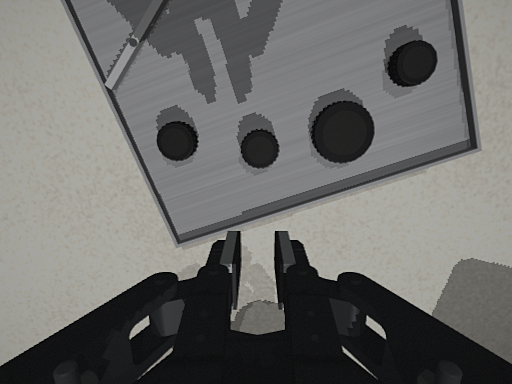

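View pics/s2.png

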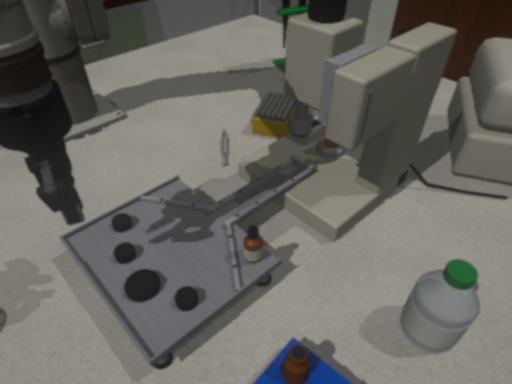

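The wrist view shows the fingertips at about (240,232) and (277,232), and cap 2 straight ahead at (260,148). The scene view shows the gripper short of the tray with nothing disturbed. Next I'll read the fingertip position from the wrist depth.

```bash
python3 - <<'E'
from h import *
d=np.load("pics/w2.npy");i=cams.camera_info("wrist");K=i["intrinsics"];M=i["mount"]
v,u=np.mgrid[0:384,0:512]
c=np.stack([(u-K[0,2])/K[0,0]*d,-(v-K[1,2])/K[1,1]*d,-d],-1)
P=c@M[:3,:3].T+M[:3,3]
for vv in (230,232,234,238,245,255,265,290): print(vv,[(uu,d[vv,uu].round(3),(P[vv,uu]*1000).round(0)) for uu in (230,236,279,284)])
m=(d>0)&(v>225)&(u>200)&(u<310)&(P[...,2]<.02)
q=P[m];print(q.min(0),q.max(0)); print(np.sort(q[:,2])[-20:].round(4),np.sort(q[:,0])[-20:].round(4))
# caps in tool-frame from wrist
o,h=st()
f=np.array([np.cos(h),np.sin(h)]);r=np.array([np.sin(h),-np.cos(h)])
W2=o["eef_pos"][:2]+P[...,0:1]*f+P[...,1:2]*r;Z=o["eef_pos"][2]-P[...,2]
mm=((Z>.0555)&(Z<.075)&(v<220)&(d>0)).astype(np.uint8)
n,l,s,_=cv2.connectedComponentsWithStats(mm)
for k in range(1,n):
    if s[k,4]>100: print(s[k],W2[l==k].mean(0).round(4),toF(W2[l==k].mean(0)).round(1),Z[l==k].mean().round(4))
E
```

```text
230 [(230, np.float32(0.257), array([-32., -24.,  63.])), (236, np.float32(0.314), array([-55., -23., 116.])), (279, np.float32(0.315), array([-56.,  23., 117.])), (284, np.float32(0.315), array([-56.,  29., 117.]))]
232 [(230, np.float32(0.148), array([ 11., -14., -38.])), (236, np.float32(0.149), array([ 10., -11., -37.])), (279, np.float32(0.148), array([ 11.,  11., -38.])), (284, np.float32(0.148), array([ 11.,  14., -38.]))]
234 [(230, np.float32(0.145), array([ 11., -14., -41.])), (236, np.float32(0.146), array([ 11., -11., -41.])), (279, np.float32(0.146), array([ 11.,  11., -40.])), (284, np.float32(0.146), array([ 11.,  13., -40.]))]
238 [(230, np.float32(0.141), array([ 11., -13., -46.])), (236, np.float32(0.141), array([ 11., -10., -45.])), (279, np.float32(0.141), array([ 11.,  11., -45.])), (284, np.float32(0.142), array([ 11.,  13., -45.]))]
245 [(230, np.float32(0.134), array([ 11., -13., -53.])), (236, np.float32(0.133), array([ 11., -10., -53.])), (279, np.float32(0.134), array([ 11.,  10., -53.])), (284, np.float32(0.135), array([ 10.,  12., -52.]))]
255 [(230, np.f
[... 707 characters left out ...]
92]
[-0.0331 -0.033  -0.0329 -0.0328 -0.0328 -0.0328 -0.0327 -0.0327 -0.0327
 -0.0326 -0.0324 -0.0322 -0.0322 -0.0321 -0.032  -0.0319 -0.0318 -0.0318
 -0.0318 -0.0314] [0.0201 0.0201 0.0201 0.0202 0.0202 0.0202 0.0202 0.0202 0.0202 0.0203
 0.0203 0.0204 0.0204 0.0204 0.0205 0.0205 0.0205 0.0206 0.0208 0.0208]
[111   0  53  76 507] [ 0.4845 -0.0288] [-91.5  68.8] 0.0563
[ 256    0  226  220 1770] [ 0.6671 -0.1636] [ 90.4 -67.2] 0.057
[ 389   40   49   47 1683] [ 0.6688 -0.1123] [ 92.3 -15.9] 0.0645
[ 312  101   63   63 2998] [ 0.6096 -0.1443] [ 33.  -47.5] 0.0608
[ 157  121   40   40 1238] [ 0.4834 -0.1086] [-93.1 -11. ] 0.0636
[ 241  129   39   40 1158] [ 0.5434 -0.1351] [-33.2 -37.9] 0.0642
```

```bash
python3 - <<'E'
from h import *
o,h=st();e=o["eef_pos"]
for dz in (0,.01,.02,.038): print(dz,proj("scene",e+[0,0,dz]))
p=cv2.imread("pics/s2.png");cv2.imwrite("pics/s2z.png",cv2.resize(p[100:260,0:160],None,fx=4,fy=4,interpolation=cv2.INTER_CUBIC)[:600])
p,d=cams.camera("scene");W=cloud("scene",d)
m=(np.hypot(W[...,0]-e[0],W[...,1]-e[1])<.035)&(W[...,2]>.07)&(d>0)
q=W[m];j=np.argsort(q[:,2])[:12];print(q[j].round(4))
E
```

```text
0 (np.float64(81.85030258712598), np.float64(231.91403882383898))
0.01 (np.float64(79.48285090147445), np.float64(226.8611479091336))
0.02 (np.float64(77.05027500976533), np.float64(221.66926133461806))
0.038 (np.float64(72.49873021582138), np.float64(211.95482472052308))
[[ 0.5429 -0.1743  0.1499]
 [ 0.5421 -0.1779  0.15  ]
 [ 0.5439 -0.1734  0.15  ]
 [ 0.545  -0.1699  0.1502]
 [ 0.5438 -0.1771  0.1508]
 [ 0.5424 -0.179   0.151 ]
 [ 0.5452 -0.1684  0.1511]
 [ 0.5445 -0.1719  0.1512]
 [ 0.541  -0.1835  0.1513]
 [ 0.5419 -0.1826  0.1513]
 [ 0.5438 -0.1755  0.1515]
 [ 0.5421 -0.18    0.1515]]
```

View pics/s2z.png

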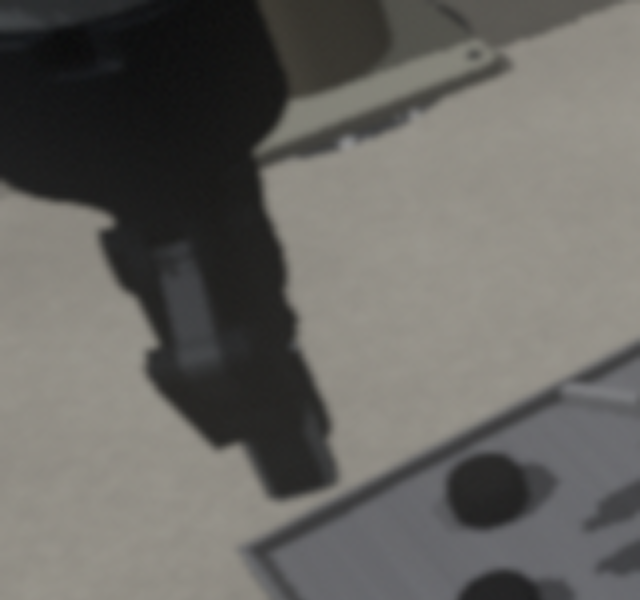

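The wrist and scene depths both put the part-open tips about 35 mm short of the TCP, which is more than I expected. I'll check how that depends on opening by shutting the fingers.

Request:
send_rows(moves=[[0,0,0,0],[0,0,0,0],[0,0,0,0],[0,0,0,0]], claw=-1)

```text
clock: 3.1
eef_pos: [0.5291, -0.1733, 0.1193]
tool_rot: [0.813, 0.583, 0.0, 0.0]
ft_force: [-0.6, 1.4, -0.1]
grip_width: -0.0001
```

```bash
python3 - <<'E'
from h import *
o,h=st();e=o["eef_pos"];print(o["grip_width"],e,o["tool_rot"])
p,d=cams.camera("wrist");cv2.imwrite("pics/w3.png",p)
print(d[195:245:3,248].round(3),d[195:245:3,262].round(3))
p,d=cams.camera("scene");W=cloud("scene",d)
m=(np.hypot(W[...,0]-e[0],W[...,1]-e[1])<.035)&(W[...,2]>.07)&(d>0)
q=W[m];j=np.argsort(q[:,2])[:6];print(q[j].round(4))
cv2.imwrite("pics/s3z.png",cv2.resize(p[100:260,0:160],None,fx=4,fy=4,interpolation=cv2.INTER_CUBIC)[:600])
vv,uu=np.where(m);k=np.argsort(-vv)[:5];print(vv[k],uu[k],d[vv[k],uu[k]]); print(d[215:235,78].round(3))
E
```

```text
-9.975866195807263e-05 [ 0.52908196 -0.17333636  0.11929393] [8.12823132e-01 5.82510330e-01 3.17024277e-04 4.13962560e-04]
[0.26  0.262 0.262 0.263 0.265 0.264 0.266 0.262 0.259 0.315 0.317 0.318
 0.149 0.147 0.142 0.139 0.136] [0.259 0.261 0.262 0.263 0.263 0.264 0.259 0.256 0.316 0.317 0.317 0.316
 0.15  0.147 0.142 0.139 0.136]
[[ 0.5358 -0.1697  0.1505]
 [ 0.5342 -0.1717  0.1506]
 [ 0.5336 -0.1779  0.1509]
 [ 0.5358 -0.1735  0.1513]
 [ 0.535  -0.1744  0.1513]
 [ 0.5334 -0.1763  0.1514]]
[219 219 219 219 219] [72 71 68 69 66] [0.47878647 0.47742516 0.4754566  0.47721544 0.47522235]
[0.47  0.474 0.48  0.693 0.693 0.688 0.687 0.685 0.685 0.681 0.68  0.676
 0.601 0.603 0.604 0.604 0.607 0.607 0.605 0.603]
```

View pics/w3.png

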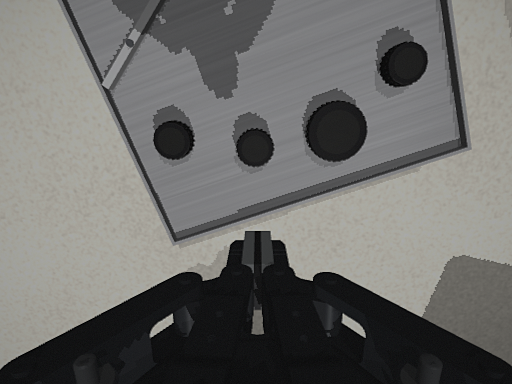

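View pics/s3z.png

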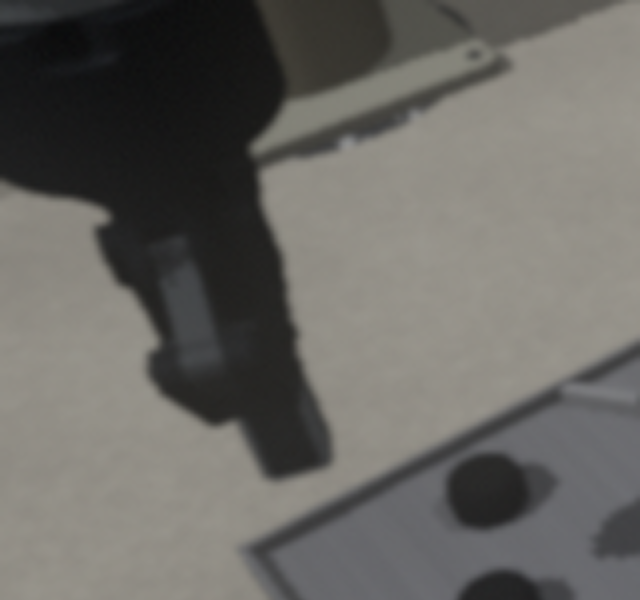

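Request:
send_rows(moves=[[0,0,0.02,0],[0,0,0.02,0],[0,0,0.016,0],[0,0,0,0],[0,0,0,0],[0,0,0,0]], claw=-0.58)

```text
clock: 3.8
eef_pos: [0.5297, -0.1735, 0.0638]
tool_rot: [0.813, 0.583, 0.001, 0.001]
ft_force: [0.1, -0.2, 0.2]
grip_width: 0.0178
```

```bash
python3 - <<'E'
from h import *
c=np.array([-34.,-37.8]);d=np.array([0,60])-c;d/=np.linalg.norm(d)
go(toW(c-d*40),.055)
e=st()[0]["eef_pos"];print(proj("scene",e))
p,dd=cams.camera("scene");cv2.imwrite("pics/s4z.png",cv2.resize(p[160:310,40:240],None,fx=4,fy=4,interpolation=cv2.INTER_CUBIC))
E
```

```text
t 3.8 head 71.3 tcp [ 0.5297 -0.1735  0.0638] F [-47.1 -76.2] ft [ 0.1 -0.2  0.2] w 0.0178
need mm tool x,y,z: 0.6 -0.2 8.8
(np.float64(93.92795441814013), np.float64(257.9584528976151))
```

View pics/s4z.png

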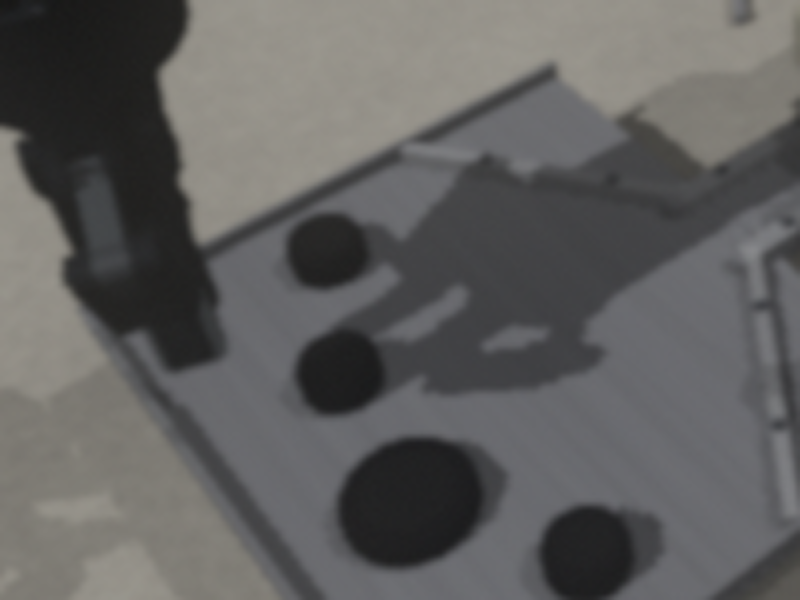

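Request:
send_rows(moves=[[0,0,0.004,0],[0,0,0.004,0],[0,0,0,0],[0,0,0,0]])

```text
clock: 4.25
eef_pos: [0.5286, -0.1731, 0.0545]
tool_rot: [0.813, 0.583, -0.0, -0.0]
ft_force: [-0.9, -0.2, 0.3]
grip_width: 0.0177
```

```bash
python3 - <<'E'
from h import *
c=np.array([-34.,-37.8]);d=np.array([0,60])-c;d/=np.linalg.norm(d)
go(toW(c-d*40),.055)
o,h=st();e=o["eef_pos"];r=np.array([np.sin(h),-np.cos(h),0]);f=np.array([np.cos(h),np.sin(h),0])
for dz in(0,.01,.02,.03): print(dz,[np.round(proj("scene",e+r*a+f*b+[0,0,dz]),1) for a,b in((.023,.011),(.023,-.011),(.009,.011))])
p,dd=cams.camera("scene");cv2.imwrite("pics/s5z.png",cv2.resize(p[200:280,50:150],None,fx=7,fy=7,interpolation=cv2.INTER_CUBIC))
p,dd=cams.camera("wrist");cv2.imwrite("pics/w5.png",p);print(dd[200:260:4,236].round(3))
p,dd=cams.camera("top");cv2.imwrite("pics/t5z.png",cv2.resize(p[150:300,330:480],None,fx=4,fy=4,interpolation=cv2.INTER_CUBIC))
E
```

```text
t 4.25 head 71.3 tcp [ 0.5286 -0.1731  0.0545] F [-48.2 -75.9] ft [-0.9 -0.2  0.3] w 0.0177
need mm tool x,y,z: 0.6 0.9 -0.5
0 [array([105.5, 270.6]), array([ 89.6, 275.8]), array([104.2, 263.4])]
0.01 [array([103.6, 266.4]), array([ 87.4, 271.6]), array([102.3, 259.2])]
0.02 [array([101.6, 262. ]), array([ 85.2, 267.2]), array([100.3, 254.8])]
0.03 [array([ 99.6, 257.5]), array([ 82.9, 262.7]), array([ 98.3, 250.3])]
[0.194 0.194 0.196 0.197 0.197 0.197 0.199 0.2   0.148 0.144 0.14  0.135
 0.131 0.128 0.124]
```

View pics/s5z.png

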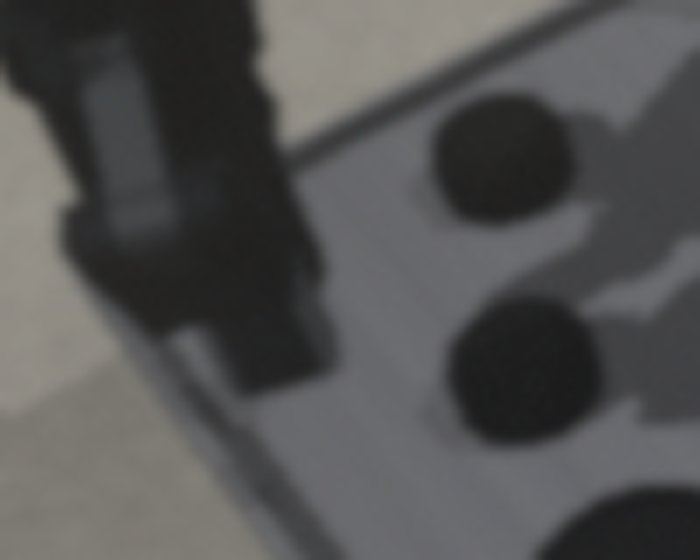

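View pics/w5.png

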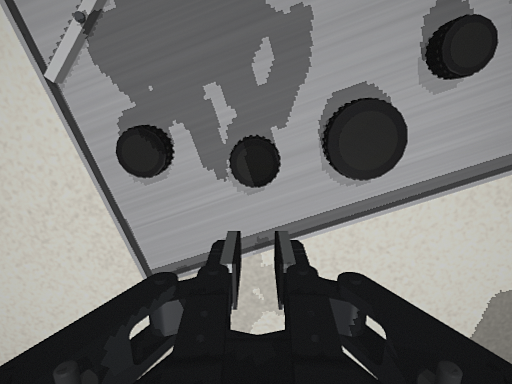

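The images keep showing the tips about 35 mm above the commanded TCP. A short forward push at TCP z=0.055 will show whether they contact the cap. If the tips really are that high, they'll pass harmlessly over it.

Request:
send_rows(moves=[[0.005,0,0,0],[0.005,0,0,0],[0.005,0,0,0],[0.005,0,0,0],[0.005,0,0,0],[0,0,0,0],[0,0,0,0]])

```text
clock: 5.1
eef_pos: [0.5369, -0.1493, 0.0547]
tool_rot: [0.813, 0.583, -0.0, 0.0]
ft_force: [-0.3, 1.0, -0.3]
grip_width: 0.018
```

```bash
python3 - <<'E'
from h import *
go((.54,-.135),.055)
p,dd=cams.camera("scene");print([(b[1],toF(b[1])) for b in blobs("scene",dd,.0555,.075)])
p,dd=cams.camera("wrist");cv2.imwrite("pics/w6.png",p)
E
```

```text
t 5.1 head 71.3 tcp [ 0.5369 -0.1493  0.0547] F [-39.8 -52.1] ft [-0.3  1.  -0.3] w 0.018
need mm tool x,y,z: 14.6 -1.6 -0.3
[(array([ 0.482 , -0.1074,  0.0599]), array([-94.42070907,  -9.83563618])), (array([ 0.5429, -0.1343,  0.06  ]), array([-33.6832043 , -37.10054979])), (array([ 0.6779, -0.0054,  0.0655]), array([102.08776107,  90.98713488])), (array([ 0.6086, -0.1435,  0.0567]), array([ 31.96041344, -46.69458182])), (array([ 0.6701, -0.1116,  0.0601]), array([ 93.65070529, -15.16415381]))]
```

View pics/w6.png

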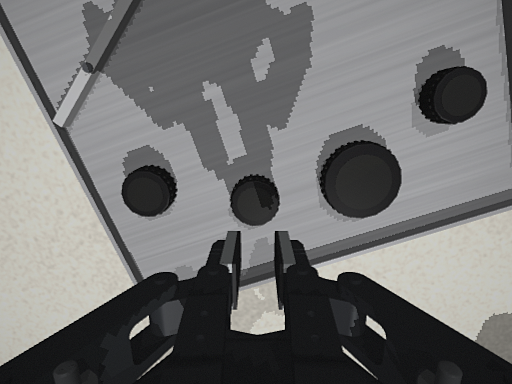

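The cap didn't move even with the TCP 15 mm from its centre, so the real fingertips do sit about 35 mm short of the reported TCP. I'll back off and descend to a gentle touch on the bare tray to measure that offset.

Request:
send_rows(moves=[[-0.015,0,0,0],[-0.015,0,0,0],[0,0,0.02,0],[0,0,0.008,0],[0,0,0.004,0],[0,0,0,0],[0,0,0,0]])

```text
clock: 5.9
eef_pos: [0.5274, -0.1781, 0.0231]
tool_rot: [0.813, 0.583, 0.0, 0.0]
ft_force: [0.3, -0.1, 0.2]
grip_width: 0.0179
```

```bash
python3 - <<'E'
from h import *
go((.54,-.135),.055)
p,dd=cams.camera("scene");cv2.imwrite("pics/s7z.png",cv2.resize(p[180:300,50:200],None,fx=5,fy=5,interpolation=cv2.INTER_CUBIC))
W=cloud("scene",dd);e=st()[0]["eef_pos"]
m=(np.hypot(W[...,0]-e[0]-.013,W[...,1]-e[1]+.004)<.02)&(W[...,2]>.05);print(np.sort(W[m][:,2])[:15].round(4))
E
```

```text
t 5.9 head 71.3 tcp [ 0.5274 -0.1781  0.0231] F [-49.4 -80.8] ft [ 0.3 -0.1  0.2] w 0.0179
need mm tool x,y,z: 44.9 -2.0 -31.9
[0.0505 0.0508 0.0512 0.0514 0.0514 0.0514 0.0516 0.0516 0.0517 0.0517
 0.0518 0.0519 0.0519 0.052  0.052 ]
```

View pics/s7z.png

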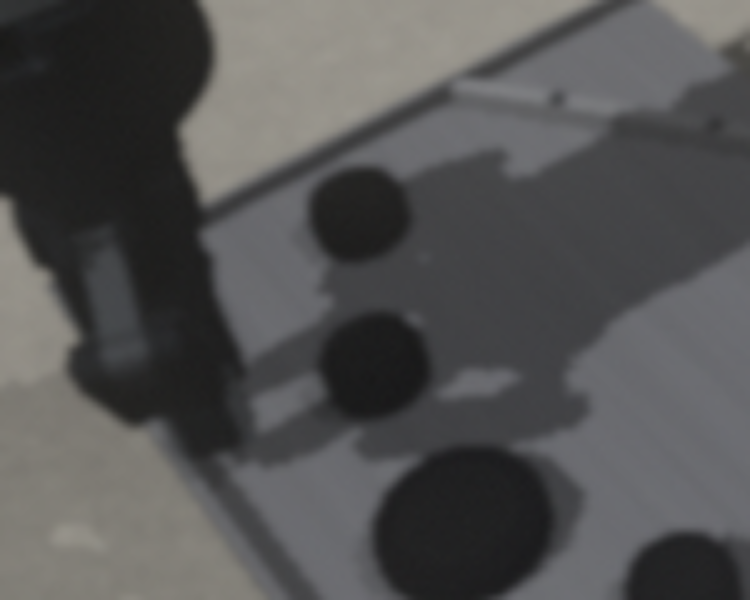

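The fingertips are now visibly just above the tray, with their shadow nearly meeting them. I'll step down gently from here.

Request:
send_rows(moves=[[0.006,0,0,0],[0,0,0.003,0],[0,0,0.002,0],[0,0,0,0],[0,0,0,0]])

```text
clock: 6.45
eef_pos: [0.529, -0.1722, 0.0176]
tool_rot: [0.813, 0.583, -0.0, -0.0]
ft_force: [-0.2, 0.5, 0.6]
grip_width: 0.0179
```

Request:
send_rows(moves=[[0,0,0.002,0],[0,0,0,0],[0,0,0,0]])

```text
clock: 6.75
eef_pos: [0.529, -0.1723, 0.0156]
tool_rot: [0.813, 0.583, -0.0, -0.0]
ft_force: [-0.5, 0.2, 0.7]
grip_width: 0.0183
```

Request:
send_rows(moves=[[0,0,0.002,0],[0,0,0,0],[0,0,0,0]])

```text
clock: 7.05
eef_pos: [0.529, -0.1722, 0.0136]
tool_rot: [0.813, 0.583, -0.0, -0.0]
ft_force: [-0.8, 0.1, -0.4]
grip_width: 0.018
```

Request:
send_rows(moves=[[0,0,0.002,0],[0,0,0,0],[0,0,0,0]])

```text
clock: 7.35
eef_pos: [0.5294, -0.1724, 0.0127]
tool_rot: [0.813, 0.583, 0.0, 0.0]
ft_force: [-2.2, 0.4, 6.0]
grip_width: 0.018
```

Request:
send_rows(moves=[[0,0,0.001,0],[0,0,0,0],[0,0,0,0]])

```text
clock: 7.65
eef_pos: [0.5295, -0.1724, 0.0127]
tool_rot: [0.813, 0.583, 0.0, 0.001]
ft_force: [-4.2, 1.0, 11.6]
grip_width: 0.0182
```

Request:
send_rows(moves=[[0,0,0.001,0],[0,0,0,0],[0,0,0,0]])

```text
clock: 7.95
eef_pos: [0.5295, -0.1724, 0.0126]
tool_rot: [0.813, 0.583, 0.001, 0.001]
ft_force: [-5.3, 2.5, 17.4]
grip_width: 0.0178
```

Request:
send_rows(moves=[[0,0,0.001,0],[0,0,0,0],[0,0,0,0]])

```text
clock: 8.25
eef_pos: [0.5296, -0.1724, 0.0126]
tool_rot: [0.813, 0.583, 0.001, 0.001]
ft_force: [-7.7, 2.0, 23.4]
grip_width: 0.018
```

Contact came at TCP z=0.0127, so pushing height (10 mm above the tray) is TCP z of about 0.0227. I'll raise to that and line up.

Request:
send_rows(moves=[[0,0,-0.004,0],[0,0,-0.01,0],[0,0,0,0],[0,0,0,0]])

```text
clock: 8.65
eef_pos: [0.5294, -0.1723, 0.0228]
tool_rot: [0.813, 0.583, 0.0, 0.0]
ft_force: [-1.0, 0.3, 0.0]
grip_width: 0.0179
```

```bash
cat >> h.py <<'E'
def look(tag):
    p,d=cams.camera("scene");r=[("S",toF(b[1]).round(1),b[0][4]) for b in blobs("scene",d,.0555,.068,(.4,.75,-.25,.25))]
    q,d2=cams.camera("top");r+=[("T",toF(b[1]).round(1),b[0][4]) for b in blobs("top",d2,.0555,.068,(.4,.75,-.25,.25))]
    for x in r: print(*x)
    cv2.imwrite(f"pics/{tag}.png",np.hstack([cv2.resize(p[150:320,50:310],None,fx=1.5,fy=1.5),cv2.resize(q[100:290,170:450],None,fx=1.4,fy=1.4)[:255]]))
E
python3 - <<'E'
from h import *
c=toF((.5425,-.1347));d=np.array([0,60])-c;D=np.linalg.norm(d);d/=D;print(c,D,np.degrees(np.arctan2(d[1],d[0])+YAW))
go(toW(c-d*23),.0227)
E
```

```text
[-34.08559708 -37.4981426 ] 103.2846345768945 71.0740191627288
t 8.65 head 71.3 tcp [ 0.5294 -0.1723  0.0228] F [-47.4 -75. ] ft [-1.   0.3  0. ] w 0.0179
need mm tool x,y,z: 16.8 0.2 0.1
```

Request:
send_rows(moves=[[0.006,0,0,0],[0.006,0,0,0],[0.006,0,0,0],[0.006,0,0,0],[0.006,0,0,0],[0.006,0,0,0],[0.006,0,0,0],[0.006,0,0,0],[0,0,0,0],[0,0,0,0]])

```text
clock: 9.65
eef_pos: [0.5446, -0.1266, 0.0227]
tool_rot: [0.813, 0.583, -0.0, 0.0]
ft_force: [0.3, -0.0, -0.4]
grip_width: 0.0179
```

```bash
python3 - <<'E'
from h import *
go(toW((0,40)),.0227);look("p1")
E
```

```text
t 9.65 head 71.3 tcp [ 0.5446 -0.1266  0.0227] F [-31.9 -29.5] ft [ 0.3 -0.  -0.4] w 0.0179
need mm tool x,y,z: 76.1 7.5 0.0
S [-3.000e-01  3.219e+02] 108
S [-19.8 -11.8] 329
S [105.8  95.6] 108
S [ 31.9 -47. ] 703
S [ 93.7 -15.1] 383
T [ 92.4 -15.8] 241
T [ 36.1 -42.6] 325
T [-17.3 320.4] 65
T [-23.8  -8.3] 269
T [-95.7 -10.6] 267
```

View pics/p1.png

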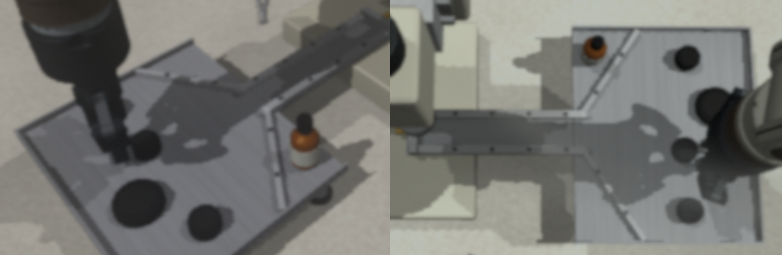

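The push works: cap 2 is nested between the fingertips, and the neighbours and lid are unmoved. I'll continue straight, then turn gradually to the track heading.

Request:
send_rows(moves=[[0.006,0,0,0],[0.006,0,0,0],[0.006,0,0,0],[0.006,0,0,0],[0.006,0,0,0],[0.006,0,0,0],[0.006,0,0,0],[0.006,0,0,0],[0.005,0.0008,0,-0.33],[0.005,0.0008,0,-0.33],[0.005,0.0008,0,-0.33],[0.005,0.0008,0,-0.33],[0.005,0.0008,0,-0.33],[0,0,0,0]])

```text
clock: 11.15
eef_pos: [0.5705, -0.0576, 0.0227]
tool_rot: [0.761, 0.648, 0.0, -0.0]
ft_force: [-0.7, -1.3, -0.6]
grip_width: 0.0179
```

```bash
python3 - <<'E'
from h import *
go(toW((0,60)),.0227);look("p2")
E
```

```text
t 11.15 head 80.8 tcp [ 0.5705 -0.0576  0.0227] F [-5.6 39.5] ft [-0.7 -1.3 -0.6] w 0.0179
need mm tool x,y,z: 21.2 2.1 0.0
S [1.000e-01 3.218e+02] 111
S [-94.6  -9.6] 227
S [ 8.4 55.1] 178
S [105.5  95.4] 111
S [ 31.7 -46.9] 709
S [ 93.9 -15. ] 387
T [-1.3 60.4] 262
T [-17.3 320.5] 67
T [-95.9 -10.9] 261
```

View pics/p2.png

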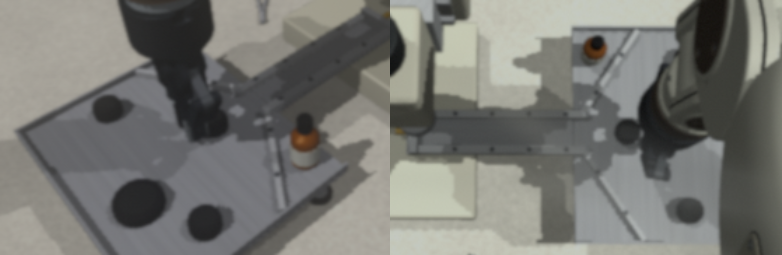

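Request:
send_rows(moves=[[0.003,0.0008,0,-0.33],[0.003,0.0008,0,-0.33],[0.003,0.0008,0,-0.33],[0.003,0.0008,0,-0.33],[0.003,0.0008,0,-0.33],[0,0,0,0],[0,0,0,0]])

```text
clock: 11.95
eef_pos: [0.5757, -0.0436, 0.0227]
tool_rot: [0.706, 0.708, -0.0, -0.0]
ft_force: [0.4, -0.1, -0.8]
grip_width: 0.0177
```

```bash
python3 - <<'E'
from h import *
go(toW((0,115)),.0227);look("p3")
E
```

```text
t 11.95 head 90.2 tcp [ 0.5757 -0.0436  0.0227] F [-0.4 53.4] ft [ 0.4 -0.1 -0.8] w 0.0177
need mm tool x,y,z: 61.6 0.2 -0.0
S [-1.000e-01  3.219e+02] 110
S [-94.5  -9.6] 230
S [10.7 78.4] 79
S [18.  49.3] 47
S [105.8  95.4] 108
S [ 32.1 -47. ] 709
S [ 93.9 -15.2] 388
T [ 0.4 74.9] 256
T [-17.2 320.4] 66
T [-95.4  -7.5] 188
```

View pics/p3.png

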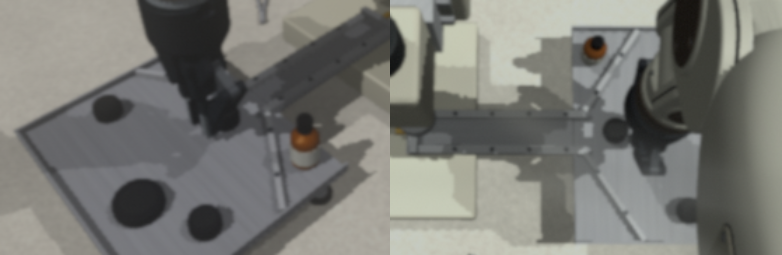

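Request:
send_rows(moves=[[0.005,0,-0.001,0],[0.005,0,0,0],[0.005,0,0,0],[0.005,0,0,0],[0.005,0,0,0],[0.005,0,0,0],[0.005,0,0,0],[0.005,0,0,0],[0,0,0,0]])

```text
clock: 12.95
eef_pos: [0.5756, -0.0029, 0.0237]
tool_rot: [0.706, 0.708, 0.0, -0.0]
ft_force: [-0.3, -0.7, 0.1]
grip_width: 0.0181
```

```bash
python3 - <<'E'
from h import *
go(toW((0,115)),.0227);look("p4")
E
```

```text
t 12.95 head 90.2 tcp [ 0.5756 -0.0029  0.0237] F [-0.2 94.1] ft [-0.3 -0.7  0.1] w 0.0181
need mm tool x,y,z: 20.9 0.2 1.0
S [-3.000e-01  3.218e+02] 114
S [ 10.6 119.1] 70
S [-94.4  -9.8] 228
S [17.  88.4] 40
S [105.7  95.5] 107
S [ 31.8 -46.9] 708
S [ 93.8 -15.2] 388
T [ -0.5 116.5] 220
T [-17.3 320.3] 66
```

View pics/p4.png

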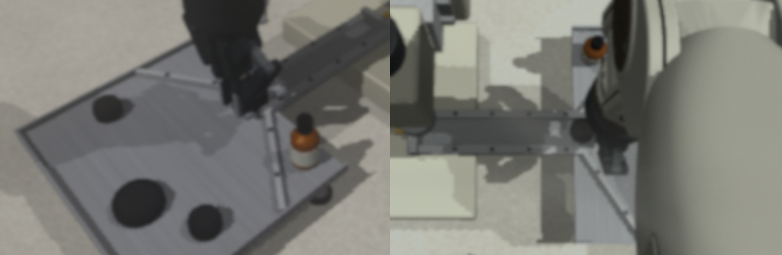

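Request:
send_rows(moves=[[0.005,0,0,0],[0.005,0,0,0],[0.005,0,0,0],[0.005,0,0,0],[0.005,0,0,0],[0.005,0,0,0],[0.005,0,0,0],[0,0,0,0],[0,0,0,0],[-0.01,0,0,0],[-0.02,0,0,0],[-0.02,0,-0.02,0],[-0.02,0,-0.03,0],[0,0,-0.01,0],[0,0,0,0],[0,0,0,0]])

```text
clock: 14.65
eef_pos: [0.5751, -0.0385, 0.083]
tool_rot: [0.706, 0.708, -0.0, -0.0]
ft_force: [-0.5, 0.1, 0.0]
grip_width: 0.018
```

```bash
python3 - <<'E'
from h import *
look("p5")
c=np.array((-95.4,-10.4))
e=np.array([-8.,45.]);d=e-c;D=np.linalg.norm(d);d/=D;print("headF",np.degrees(np.arctan2(d[1],d[0])),"D",D);print(c-d*40)
go(toW(c-d*40),.0837)
E
```

```text
S [1.000e-01 3.221e+02] 114
S [  2.1 151. ] 205
S [-94.4 -10. ] 234
S [105.7  95.3] 106
S [ 32.  -46.9] 706
S [ 93.7 -15.1] 382
T [  0.9 150.7] 250
T [-16.9 320.4] 63
T [-95.7 -10.8] 262
headF 32.369272837992376 D 103.47908001137235
[-129.18460651  -31.81495653]
t 14.75 head 90.2 tcp [ 0.5745 -0.038   0.0822] F [-1.5 59. ] ft [ 0.8 -0.4  0.5] w 0.0178
need mm tool x,y,z: -91.1 -127.5 -1.5
```

View pics/p5.png

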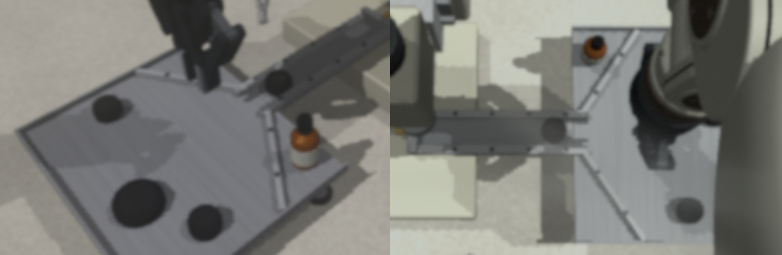

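Cap 2 is in the track at y≈151, so step 1 is met. Next, cap 3: turn the tool and go in behind it.

Request:
send_rows(moves=[[0,0,0,1],[0,0,0,1],[0,0,0,1],[0,0,0,1],[0,0,0,1],[0,0,0,1],[0,0,0,1],[0,0,0,1],[0,0,0,1],[0,0,0,0.05],[0,0,0,0]])

```text
clock: 15.85
eef_pos: [0.575, -0.0381, 0.0827]
tool_rot: [0.944, 0.33, -0.001, -0.0]
ft_force: [0.2, -0.4, -0.4]
grip_width: 0.0181
```

```bash
python3 - <<'E'
from h import *
c=np.array((-95.2,-10.3));o,h=st();hf=h-YAW;d=np.array([np.cos(hf),np.sin(hf)])
print(np.degrees(hf), c-d*33)
go(toW(c-d*33),.0237)
E
```

```text
38.13670084552974 [-121.15580739  -30.67881407]
t 15.85 head 38.5 tcp [ 0.575  -0.0381  0.0827] F [-1.  58.9] ft [ 0.2 -0.4 -0.4] w 0.0181
need mm tool x,y,z: -149.8 -3.7 59.0
```

Request:
send_rows(moves=[[-0.03,-0.0007,0,0],[-0.03,-0.0008,0,0],[-0.03,-0.0007,0,0],[-0.03,-0.0008,0,0],[-0.03,-0.0007,0,0],[0,0,0,0],[0,0,0,0],[0,0,0.02,0],[0,0,0.02,0],[0,0,0.01,0],[0,0,0.004,0],[0,0,0,0],[0,0,0,0]])

```text
clock: 17.15
eef_pos: [0.4565, -0.1288, 0.0303]
tool_rot: [0.945, 0.328, 0.0, 0.0]
ft_force: [0.4, -0.1, -0.4]
grip_width: 0.0178
```

```bash
python3 - <<'E'
from h import *
c=np.array((-95.2,-10.3));o,h=st();hf=h-YAW;d=np.array([np.cos(hf),np.sin(hf)])
go(toW(c-d*33),.0237);look("p6")
E
```

```text
t 17.15 head 38.4 tcp [ 0.4565 -0.1288  0.0303] F [-120.   -31.1] ft [ 0.4 -0.1 -0.4] w 0.0178
need mm tool x,y,z: -0.7 -1.1 6.6
S [ -0.  321.7] 115
S [  2.3 151.1] 205
S [-94.5  -9.8] 227
S [105.8  95.5] 103
S [ 31.8 -46.9] 697
S [ 93.7 -15.3] 384
T [ 92.3 -15.8] 241
T [ 32.  -48.4] 477
T [  1.  150.6] 246
T [-17.3 320.4] 67
T [-95.6 -10.8] 263
```

View pics/p6.png

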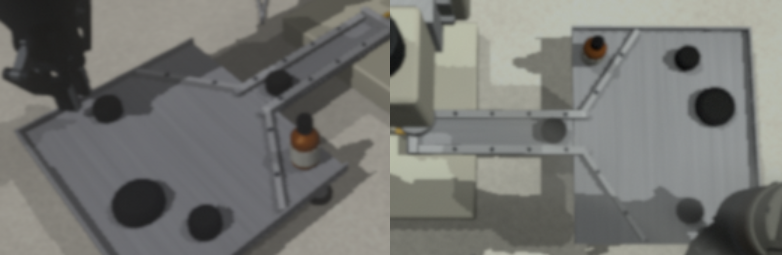

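The fingers are down behind cap 3 and nothing else has been touched. I'll lower the last bit, re-centre and push.

Request:
send_rows(moves=[[0,-0.001,0.003,0],[0,0,0.0035,0],[0,0,0,0],[0.004,0,0,0],[0.006,0,0,0],[0.006,0,0,0],[0.006,0,0,0],[0.006,0,0,0],[0.006,0,0,0],[0.006,0,0,0],[0.006,0,0,0],[0.006,0,0,0],[0.006,0,0,0],[0,0,0,0],[0,0,0,0]])

```text
clock: 18.75
eef_pos: [0.5006, -0.092, 0.0231]
tool_rot: [0.945, 0.328, -0.0, -0.0]
ft_force: [0.3, 0.1, 0.0]
grip_width: 0.0181
```

```bash
python3 - <<'E'
from h import *
go(toW((-9,57)),.0237);look("p7")
E
```

```text
t 18.75 head 38.3 tcp [ 0.5006 -0.092   0.0231] F [-75.8   5.5] ft [0.3 0.1 0. ] w 0.0181
need mm tool x,y,z: 84.3 0.5 -0.6
S [ -0.4 321.7] 115
S [  2.1 151.2] 200
S [-58.3  15.9] 330
S [105.6  95.5] 107
S [ 31.8 -46.9] 701
S [ 93.7 -15. ] 381
T [ 92.2 -15.9] 236
T [ 33.1 -45.5] 420
T [  0.9 150.6] 246
T [-17.2 320.5] 64
T [-54.5  20.3] 229
```

View pics/p7.png

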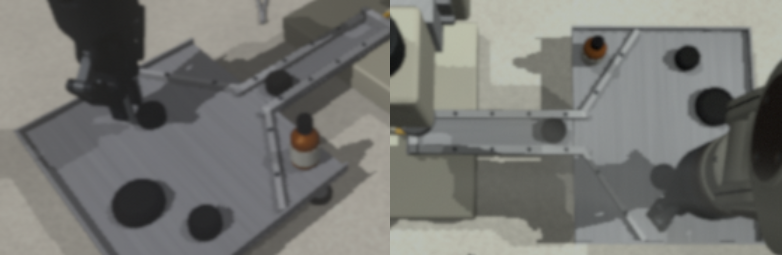

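Request:
send_rows(moves=[[0.006,0,0,0],[0.006,0,0,0],[0.006,0,0,0],[0.006,0,0,0],[0.006,0,0,0],[0.006,0,0,0],[0.006,0,0,0],[0.006,0,0,0],[0.006,0,0,0],[0.006,0,0,0],[0.001,0.0011,0,-0.5],[0.001,0.0011,0,-0.5],[0.001,0.0011,0,-0.5],[0.001,0.0011,0,-0.5],[0.001,0.0011,0,-0.5],[0.001,0.0011,0,-0.5],[0.001,0.0011,0,-0.5],[0.001,0.0011,0,-0.5],[0,0,0,0]])

```text
clock: 20.75
eef_pos: [0.5598, -0.0546, 0.0232]
tool_rot: [0.861, 0.509, 0.0, 0.0]
ft_force: [0.0, -0.0, 0.2]
grip_width: 0.0179
```

```bash
python3 - <<'E'
from h import *
go(toW((-9,57)),.0237);look("p8")
E
```

```text
t 20.75 head 61.2 tcp [ 0.5598 -0.0546  0.0232] F [-16.3  42.5] ft [ 0.  -0.   0.2] w 0.0179
need mm tool x,y,z: 16.2 -0.7 -0.5
S [-2.000e-01  3.218e+02] 114
S [  2.1 151.4] 200
S [-1.8 57.2] 277
S [105.7  95.6] 104
S [ 31.8 -46.5] 712
S [ 93.7 -15.1] 383
T [  1.  150.6] 250
T [-4.2 63.1] 217
T [-17.2 320.4] 68
```

View pics/p8.png

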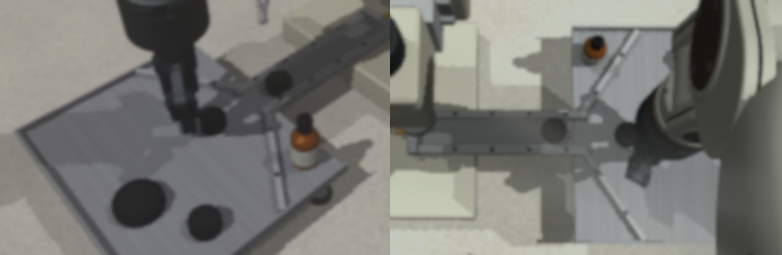

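Request:
send_rows(moves=[[0.002,0.0011,0,-0.5],[0.002,0.0011,0,-0.5],[0.002,0.0011,0,-0.5],[0.002,0.0011,0,-0.5],[0.002,0.0011,0,-0.5],[0.002,0.0011,0,-0.5],[0.002,0.0011,0,-0.5],[0.002,0.0011,0,-0.5],[0.002,0.0011,0,-0.5],[0.002,0.0011,0,-0.5],[0,0,0,0],[0,0,0,0]])

```text
clock: 22.05
eef_pos: [0.5752, -0.0387, 0.0232]
tool_rot: [0.708, 0.706, -0.0, -0.0]
ft_force: [-0.4, -0.1, 0.1]
grip_width: 0.018
```

```bash
python3 - <<'E'
from h import *
go(toW((0,118)),.0237);look("p9")
E
```

```text
t 22.05 head 89.8 tcp [ 0.5752 -0.0387  0.0232] F [-0.8 58.3] ft [-0.4 -0.1  0.1] w 0.018
need mm tool x,y,z: 59.7 0.2 -0.5
S [ -0.  321.7] 116
S [  2.3 151.3] 202
S [10.1 83.1] 78
S [16.8 53.4] 50
S [105.9  95.6] 115
S [ 32.  -47.1] 698
S [ 93.7 -15.2] 383
T [  0.8 150.5] 248
T [ 0.3 79.9] 254
T [-17.2 320.4] 68
```

View pics/p9.png

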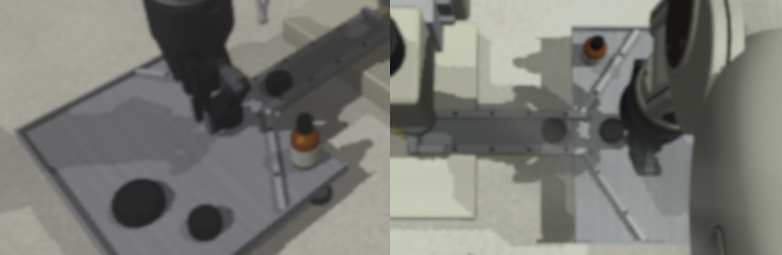

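Request:
send_rows(moves=[[0.005,0,-0.0005,0],[0.005,0,0,0],[0.005,0,0,0],[0.005,0,0,0],[0.005,0,0,0],[0.005,0,0,0],[0.005,0,0,0],[0.005,0,0,0],[0.005,0,0,0],[0.005,0,0,0],[0.005,0,0,0],[0.005,0,0,0],[0.005,0,0,0],[0,0,0,0],[0,0,0,0]])

```text
clock: 23.65
eef_pos: [0.5755, 0.0265, 0.0237]
tool_rot: [0.708, 0.707, -0.0, 0.0]
ft_force: [-0.0, -0.2, -0.4]
grip_width: 0.0179
```

```bash
python3 - <<'E'
from h import *
go(toW((0,118)),.0237);look("p10")
E
```

```text
t 23.65 head 89.9 tcp [0.5755 0.0265 0.0237] F [-1.000e-01  1.235e+02] ft [-0.  -0.2 -0.4] w 0.0179
need mm tool x,y,z: -5.5 0.2 0.0
S [-1.000e-01  3.218e+02] 112
S [  9.2 166.9] 174
S [ -9.8 118.1] 41
S [ 17.  118.3] 42
S [105.6  95.5] 109
S [ 32. -47.] 713
S [ 93.6 -15.1] 382
T [  0.3 164.6] 423
T [-17.2 320.5] 64
```

View pics/p10.png

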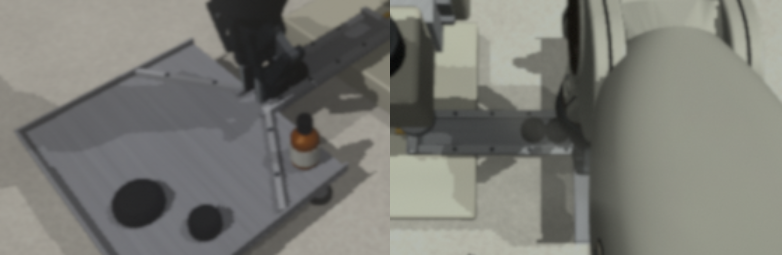

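Two caps are in the track, touching, at y≈147 and 177. Now I'll retreat and turn for cap 1.

Request:
send_rows(moves=[[-0.01,0,0,0],[-0.02,0,0,0],[-0.02,0,-0.02,0],[-0.02,0,-0.03,0],[0,0,-0.01,-1],[0,0,0,-1],[0,0,0,-1],[0,0,0,-1],[0,0,0,-1],[0,0,0,-1],[0,0,0,-1],[0,0,0,-1],[0,0,0,-1],[0,0,0,0],[0,0,0,0]])

```text
clock: 25.25
eef_pos: [0.5752, -0.0443, 0.0837]
tool_rot: [0.331, 0.943, -0.0, 0.0]
ft_force: [0.0, 0.6, -0.5]
grip_width: 0.0178
```

```bash
python3 - <<'E'
from h import *
look("p11")
c=np.array((93.,-15.6));o,h=st();hf=h-YAW;d=np.array([np.cos(hf),np.sin(hf)])
print(np.degrees(hf), c-d*33,o["joint_pos"].round(2))
go(toW(c-d*33),.0237)
E
```

```text
S [ -0.4 321.7] 111
S [  2.6 160.5] 394
S [105.8  95.6] 106
S [ 31.8 -46.8] 701
S [ 93.8 -15. ] 385
T [  1.1 160.8] 498
T [-17.1 320.4] 67
141.00452178109393 [118.64745562 -36.36554887] [-0.08  0.46  0.02  1.13 -0.    0.6 ]
t 25.35 head 141.3 tcp [ 0.5753 -0.0441  0.0837] F [-0.8 52.9] ft [ 0.3 -0.2 -0.3] w 0.0181
need mm tool x,y,z: -149.0 5.7 60.0
```

View pics/p11.png

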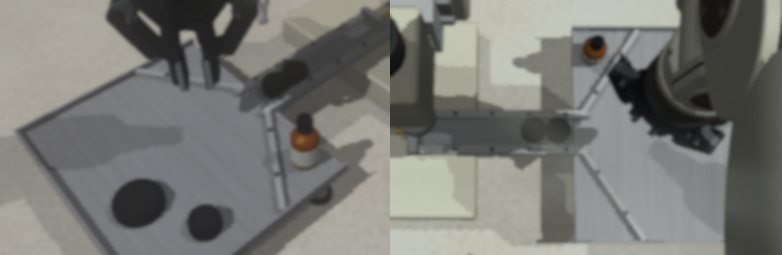

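Caps sit at y≈146 and 176. Before going near the bottle, I'll check how far the gripper's linkage sticks out sideways and at what height.

```bash
python3 - <<'E'
from h import *
o,h=st();e=o["eef_pos"];f=np.array([np.cos(h),np.sin(h)]);r=np.array([np.sin(h),-np.cos(h)])
for n in("top","scene"):
    p,d=cams.camera(n);W=cloud(n,d);q=W[(d>0)];q=q[(q[:,2]>.1)&(np.hypot(q[:,0]-e[0],q[:,1]-e[1])<.12)]
    a=(q[:,:2]-e[:2])@r;b=(q[:,:2]-e[:2])@f
    for lo in range(20,200,15):
        m=(q[:,2]-e[2]>lo/1000)&(q[:,2]-e[2]<(lo+15)/1000)
        if m.sum()>3: print(n,lo,"perp",(a[m].min()*1e3).round(),(a[m].max()*1e3).round(),"along",(b[m].min()*1e3).round(),(b[m].max()*1e3).round(),m.sum())
b=toF((.0,0));p,d=cams.camera("top");W=cloud("top",d);m=(W[...,2]>.07)&(W[...,2]<.115)&(np.abs(W[...,0]-.672)<.03)&(np.abs(W[...,1]+.005)<.03)&(d>0);print("bottle",toF(W[m].mean(0)),W[m].max(0),m.sum(),[toF(x) for x in W[m][np.argsort(-W[m][:,2])[:5]]])
E
```

```text
top 20 perp -9.0 107.0 along -53.0 2.0 70
top 35 perp -23.0 21.0 along 1.0 9.0 41
top 50 perp -21.0 22.0 along 4.0 9.0 28
top 65 perp -33.0 38.0 along 4.0 11.0 34
top 80 perp -46.0 49.0 along -7.0 11.0 160
top 95 perp -57.0 55.0 along -3.0 15.0 144
top 110 perp -64.0 64.0 along -15.0 15.0 183
top 125 perp -64.0 64.0 along -16.0 11.0 468
top 140 perp -41.0 43.0 along -10.0 9.0 62
top 155 perp -35.0 37.0 along 0.0 35.0 73
top 170 perp -32.0 37.0 along -1.0 36.0 177
top 185 perp -34.0 37.0 along -8.0 36.0 206
scene 20 perp -15.0 108.0 along -52.0 -2.0 93
scene 35 perp -22.0 23.0 along -12.0 11.0 163
scene 50 perp -22.0 23.0 along -12.0 12.0 190
scene 65 perp -38.0 39.0 along -14.0 12.0 223
scene 80 perp -48.0 47.0 along -14.0 16.0 588
scene 95 perp -56.0 56.0 along -18.0 12.0 534
scene 110 perp -63.0 64.0 along -20.0 4.0 720
scene 125 perp -63.0 64.0 along -21.0 13.0 1083
scene 140 perp -41.0 43.0 along -16.0 8.0 418
scene 155 perp -34.0 38.0 along -38.0 3.0 401
scene 170 perp -34.0 38.0 along -39.0 2.0 711
scene 185 perp -35.0 38.0 along -38.0 9.0 767
bottle [ 93.70498455 103.46251451] [0.68681681 0.02049839 0.11034811] 273 [array([ 91.74172146, 103.36476216]), array([100.24139018,  99.91350917]), array([102.20956111,  99.74985649]), array([92.12214812, 99.94281052]), array([102.35356101, 101.31062626])]
```

The linkage reaches at most ±48 mm sideways at bottle height, and the bottle stays at least 75 mm off the push line, so it's clear.

Request:
send_rows(moves=[[-0.03,0.0011,0,0],[-0.03,0.0011,0,0],[-0.03,0.0012,0,0],[-0.03,0.0011,0,0],[-0.029,0.0012,0,0],[0,0,0,0],[0,0,0,0],[0,0,0.02,0],[0,0,0.02,0],[0,0,0.01,0],[0,0,0.004,0],[0,0,0,0],[0,0,0,0],[0,0,0,0]])

```text
clock: 26.9
eef_pos: [0.6963, -0.1321, 0.0311]
tool_rot: [0.33, 0.944, 0.0, 0.001]
ft_force: [0.7, -1.2, 0.6]
grip_width: 0.018
```

```bash
python3 - <<'E'
from h import *
c=np.array((93.,-15.5));o,h=st();hf=h-YAW;d=np.array([np.cos(hf),np.sin(hf)])
go(toW(c-d*33),.0237);look("p12")
E
```

```text
t 26.9 head 141.5 tcp [ 0.6963 -0.1321  0.0311] F [119.7 -35.9] ft [ 0.7 -1.2  0.6] w 0.018
need mm tool x,y,z: 0.6 -0.9 7.4
S [ -0.4 321.9] 115
S [  2.4 160.4] 387
S [105.6  95.8] 103
S [ 92.5 -23.2] 131
T [ 92.4 -15.9] 238
T [ 31.3 -48.5] 491
T [  1.2 160.8] 495
T [-17.2 320.3] 66
```

View pics/p12.png

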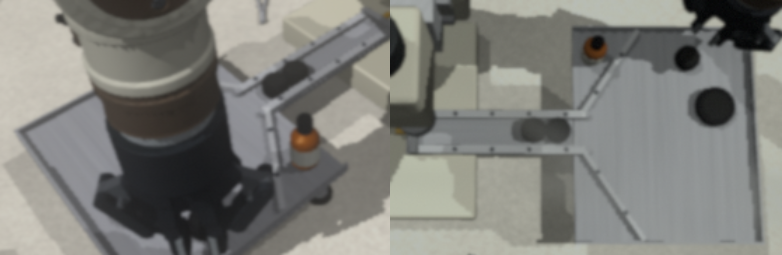

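Request:
send_rows(moves=[[0,-0.0008,0.0035,0],[0,0,0.0038,0],[0,0,0,0],[0.004,0,0,0],[0.006,0,0,0],[0.006,0,0,0],[0.006,0,0,0],[0.006,0,0,0],[0.006,0,0,0],[0.006,0,0,0],[0.006,0,0,0],[0.006,0,0,0],[0.006,0,0,0],[0,0,0,0],[0,0,0,0]])

```text
clock: 28.5
eef_pos: [0.6496, -0.0965, 0.0225]
tool_rot: [0.33, 0.944, -0.0, 0.0]
ft_force: [-0.8, -0.0, 0.4]
grip_width: 0.0178
```

```bash
python3 - <<'E'
from h import *
go(toW((9,52)),.0237);look("p13")
E
```

```text
t 28.5 head 141.5 tcp [ 0.6496 -0.0965  0.0225] F [73.2  0.1] ft [-0.8 -0.   0.4] w 0.0178
need mm tool x,y,z: 82.6 0.1 -1.2
S [-1.000e-01  3.218e+02] 111
S [  2.6 160.5] 390
S [105.7  95.7] 109
S [58.5  4.3] 218
S [ 32.1 -47.1] 713
S [89.7  6. ] 41
T [55.  14.1] 242
T [ 30.6 -48.6] 448
T [  1.1 160.7] 499
T [-17.  320.6] 65
```

View pics/p13.png

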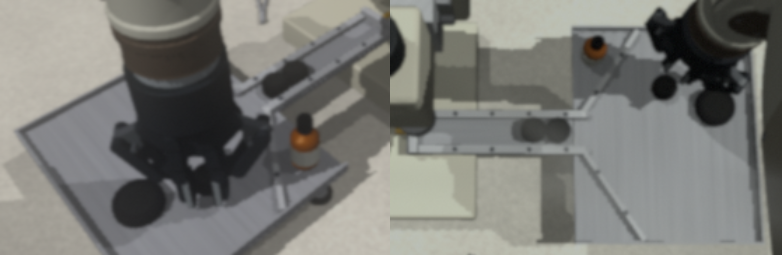

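Request:
send_rows(moves=[[0.006,0,-0.001,0],[0.006,0,0,0],[0.006,0,0,0],[0.006,0,0,0],[0.006,0,0,0],[0.006,0,0,0],[0.006,0,0,0],[0.006,0,0,0],[0.006,0,0,0],[0.004,0,0,0],[0.001,-0.0011,0,0.5],[0.001,-0.0011,0,0.5],[0.001,-0.0011,0,0.5],[0.001,-0.0011,0,0.5],[0.001,-0.0011,0,0.5],[0.001,-0.0011,0,0.5],[0.001,-0.0011,0,0.5],[0.001,-0.0011,0,0.5],[0,0,0,0]])

```text
clock: 30.5
eef_pos: [0.5922, -0.0602, 0.0234]
tool_rot: [0.511, 0.86, -0.0, -0.0]
ft_force: [0.4, 0.4, 0.3]
grip_width: 0.0183
```

```bash
python3 - <<'E'
from h import *
go(toW((9,52)),.0237);o,h=st();h-=YAW;print(toF(o["eef_pos"])+23*np.array([np.cos(h),np.sin(h)]));look("p14")
E
```

```text
t 30.5 head 118.5 tcp [ 0.5922 -0.0602  0.0234] F [16.  36.7] ft [0.4 0.4 0.3] w 0.0183
need mm tool x,y,z: 16.8 1.0 -0.3
[ 5.17229747 57.01215316]
S [ -0.  321.7] 113
S [  2.5 160.6] 384
S [ 6.8 32.7] 81
S [106.   96.2] 108
S [ 31.9 -46.8] 705
T [ 18.4 -47.6] 99
T [ 6.6 54.8] 265
T [  1.1 160.9] 503
T [-17.2 320.4] 65
```

View pics/p14.png

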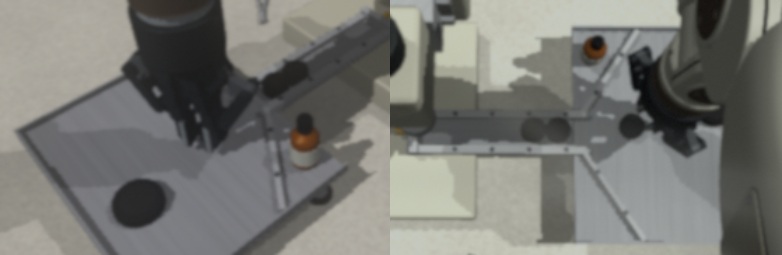

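Request:
send_rows(moves=[[0.002,-0.0011,0,0.49],[0.002,-0.0011,0,0.49],[0.002,-0.0011,0,0.49],[0.002,-0.0011,0,0.49],[0.002,-0.0011,0,0.49],[0.002,-0.0011,0,0.49],[0.002,-0.0011,0,0.49],[0.002,-0.0011,0,0.49],[0.002,-0.0011,0,0.49],[0.002,-0.0011,0,0.49],[0,0,0,0],[0,0,0,0]])

```text
clock: 31.8
eef_pos: [0.5766, -0.0442, 0.0234]
tool_rot: [0.704, 0.71, 0.0, 0.0]
ft_force: [-1.0, -0.2, -0.2]
grip_width: 0.0181
```

```bash
python3 - <<'E'
from h import *
go(toW((0,118)),.0237);look("p15")
E
```

```text
t 31.8 head 90.5 tcp [ 0.5766 -0.0442  0.0234] F [ 0.5 52.8] ft [-1.  -0.2 -0.2] w 0.0181
need mm tool x,y,z: 65.2 -0.3 -0.3
S [ -0.6 321.9] 109
S [  2.5 160.4] 392
S [11.2 77.4] 78
S [-9.4 46. ] 40
S [18.1 47.7] 44
S [105.5  95.5] 108
S [ 31.6 -46.7] 700
T [  1.2 160.7] 500
T [ 1. 74.] 255
T [-17.  320.5] 67
```

View pics/p15.png

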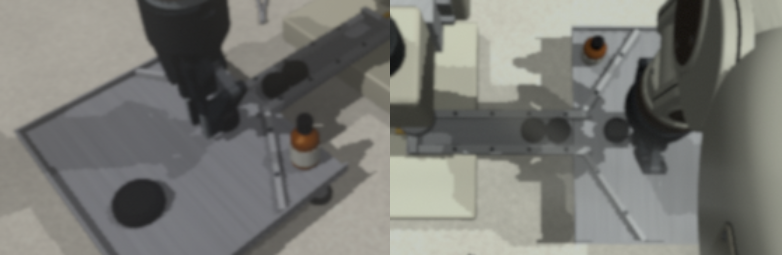

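Cap 1 is centred before the gate at (1, 74–75). I'll push it through, shoving the other two along.

Request:
send_rows(moves=[[0.005,0,0,0],[0.005,0,0,0],[0.005,0,0,0],[0.005,0,0,0],[0.005,0,0,0],[0.005,0,0,0],[0.005,0,0,0],[0.005,0,0,0],[0.005,0,0,0],[0.005,0,0,0],[0.005,0,0,0],[0.005,0,0,0],[0.005,0,0,0],[0.004,0,0,0],[0,0,0,0],[0,0,0,0]])

```text
clock: 33.5
eef_pos: [0.576, 0.025, 0.0234]
tool_rot: [0.704, 0.71, 0.0, 0.0]
ft_force: [0.4, -0.7, 0.5]
grip_width: 0.0178
```

```bash
python3 - <<'E'
from h import *
go(toW((0,118)),.0237);look("p16")
E
```

```text
t 33.5 head 90.5 tcp [0.576  0.025  0.0234] F [  0.3 122. ] ft [ 0.4 -0.7  0.5] w 0.0178
need mm tool x,y,z: -4.0 -0.4 -0.3
S [2.000e-01 3.218e+02] 111
S [  6.4 185.5] 325
S [ -9.6 116.4] 41
S [105.6  95.6] 107
S [ 31.8 -46.9] 713
T [  0.7 177.8] 673
T [-17.  320.5] 65
```

View pics/p16.png

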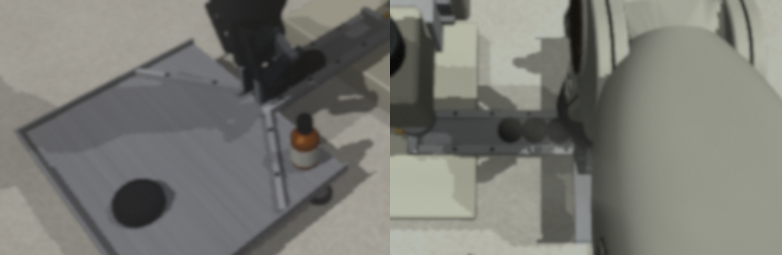

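All three caps are in single file, the last at about 145. I'll back straight off, rise and check.

Request:
send_rows(moves=[[-0.01,0,0,0],[-0.02,0,0,0],[-0.02,0,-0.02,0],[-0.03,0,-0.03,0],[-0.03,0,-0.04,0],[-0.04,0,-0.04,0],[-0.04,0,0,0],[0,0,0,0],[0,0,0,0],[0,0,0,0]])

```text
clock: 34.6
eef_pos: [0.5766, -0.1602, 0.148]
tool_rot: [0.704, 0.71, -0.0, -0.001]
ft_force: [0.0, 0.0, 0.1]
grip_width: 0.018
```

```bash
python3 - <<'E'
from h import *
go(toW((0,-70)),.15);look("p17")
q,d=cams.camera("top");W=cloud("top",d)
m=(W[...,2]>.0555)&(W[...,2]<.068)&(d>0);Fx=((W[...,:2]-TR)@np.stack([fx,fy],1))*1000
m&=(np.abs(Fx[...,0])<20)&(Fx[...,1]>120)&(Fx[...,1]<250)
y=Fx[m];print("extent",y.min(0),y.max(0),len(y))
lo=y[:,1].min()
for k in range(3):
    s=y[(y[:,1]>lo+30*k)&(y[:,1]<=lo+30*k+30)];print(s.mean(0).round(1),W[m][(y[:,1]>lo+30*k)&(y[:,1]<=lo+30*k+30)][:,2].mean().round(4))
# lid/bottle vs start
for t in(np.load("pics/top0.npy"),d): 
    W=cloud("top",t);mm=(W[...,2]>.07)&(W[...,2]<.115)&(np.abs(W[...,0]-.672)<.03)&(np.abs(W[...,1]+.005)<.03)&(t>0);print("bottle",W[mm].mean(0).round(4))
E
```

```text
t 34.6 head 90.5 tcp [ 0.5766 -0.1602  0.148 ] F [ -0.1 -63.2] ft [0.  0.  0.1] w 0.018
need mm tool x,y,z: -6.8 0.1 -2.0
S [2.000e-01 3.219e+02] 110
S [  2.5 172.8] 568
S [105.9  95.9] 109
S [ 31.8 -46.9] 716
T [ 32.1 -48.2] 481
T [  1.3 173.6] 748
T [-17.1 320.4] 67
extent [-18.34279692 128.55824563] [ 16.11272849 218.56242479] 751
[  1.2 143.8] 0.0605
[  1.2 173.7] 0.0601
[  1.  203.4] 0.0603
bottle [0.6696 0.0069 0.0896]
bottle [0.6694 0.007  0.0895]
```

View pics/p17.png

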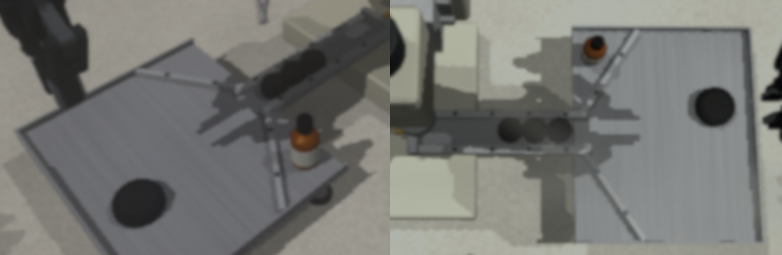

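The three caps stand flat in the track at y≈144, 174 and 203 mm, about 1 mm off centre. The lid and bottle haven't moved, and the arm is clear and still.

```bash
python3 - <<'E'
from workcell import order
print(order.job_done())
E
```

```text
the job is handed in; nothing more can be done
None
```

All three caps are in the track in single file, and I handed the job in at about 35 s. I slid them through the gate one at a time with two part-open fingertips: the middle cap first, then the -x one, then the +x one. The hand-in reports no verdict, so these are my own last checks:

| Item | Last check |
|---|---|
| **Caps** | Centres about 34, 64 and 93 mm past the gate, roughly 1 mm off the track's centre line (top camera), and flat |
| **Jar lid and bottle** | Within about 1 mm of where they began; bottle upright |
| **Gripper** | Raised and backed off, wrist force about 0 |

- **TCP disagreement:** the real fingertips sat about 32–35 mm short of the reported TCP. A first push at the stated height passed over the cap without moving it. I then found the true height by lowering the tips onto bare tray, which pressed it with about 23 N, and pushed at that height from then on.
- **Camera disagreement:** the scene camera put the caps about 1 mm further off centre than the top camera, within the calibration error.

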